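Stow the galley for the road

TASK

We are about to drive off: stand the tumbler, the spice jar, the tea tin and the butter box each in the rubber travel holder of its own shape and size (large round, small round, square, oblong), upright and fully down inside the rim. Leave the mug and the bowl where they are.

Things in the scene. Friction and masses are not known exactly. Their poses are not given: they have to be found in the camera images.
- tumbler: Large round thing: steel travel tumbler with a flat black lid, upright cylinder 60 mm in diameter, 102 mm high, about 0.25 kg. Origin: centre of its underside; z up along its axis.
- spice_jar: Small round thing: amber spice jar with paper label and cork stopper, upright cylinder 38 mm in diameter (stopper 36 mm), 75 mm high, about 0.1 kg. Origin: centre of its underside; z up along its axis.
- tea_tin: Square thing: plain metal tea tin with darker lid, 50 x 50 mm in plan, 80 mm high, about 0.16 kg. Origin: centre of its underside; x and y square to its sides, z up.
- butter_box: Oblong thing: white ceramic butter box with a flush wooden lid that does not come off, 84 mm (x) by 40 mm (y) in plan, 40 mm high, about 0.2 kg. Origin: centre of its underside; z up.
- holder_large_round: Large round holder: inner diameter 76 mm, rim 4 mm thick. Tray with black rubber rim and grey floor, glued to the worktop, floor 3 mm thick, rim top 12 mm above the worktop. Origin: centre of its underside, on the worktop; z up.
- holder_small_round: Small round holder: inner diameter 54 mm, rim 4 mm thick. Tray with black rubber rim and grey floor, glued to the worktop, floor 3 mm thick, rim top 12 mm above the worktop. Origin: centre of its underside, on the worktop; z up.
- holder_square: Square holder: inside 66 x 66 mm, rim 3 mm thick, sides along its x and y. Tray with black rubber rim and grey floor, glued to the worktop, floor 3 mm thick, rim top 12 mm above the worktop. Origin: centre of its underside, on the worktop; z up.
- holder_oblong: Oblong holder: inside 100 mm (x) by 56 mm (y), rim 3 mm thick. Tray with black rubber rim and grey floor, glued to the worktop, floor 3 mm thick, rim top 12 mm above the worktop. Origin: centre of its underside, on the worktop; z up.
- bowl: White plastic bowl, 170 mm across the rim, 70 mm high, loose on the worktop to the robot's right of the things; not part of the job. Origin: centre of its underside.
- mug: White mug, 80 mm across, 90 mm high, handle on its +y side, loose on the worktop to the robot's left of the things; not part of the job. Origin: centre of its underside.
Mind the look-alikes: they are no part of the job. Leave any blue or yellow look-alike of the holder_small_round alone.

How it is judged:
By the outcome, as a careful person would: the job done as asked, in the order asked, and still so for the second after the job is handed in, with the robot touching nothing.
It also fails if it takes over 99 s, if anything falls off the work surface, if the arm or the gripper's body presses on something with over 40 N, if the wrist force passes 120 N, or if a joint passes its speed limit or range.

ROBOT

A 6-joint arm with a two-finger parallel gripper is mounted at the origin on the work surface. World frame = base frame: x ahead of the robot, y to its left, z up, the work surface at z = 0. Lengths are in mm, angles in rad, forces in N, time in s.
With the tool pointing down it reaches from about 300 to 850 mm from the base axis. Payload 5.4 kg.
Tool frame: the origin (TCP) lies at the very end of the fingers, on their centre line; the grasp point (between the pads) lies 19 mm behind it; z points along the fingers, y is the direction in which the jaws open and shut (so a half turn about z gives the same grasp; the last joint's range is limited). The gripper opens to 85 mm and grips with 20 to 120 N. Pads are 22 mm wide; open, the fingers measure 114 mm over their backs; the gripper's body (76 mm by 85 mm) begins 54 mm behind the grasp point. The pads swing forward as they close: fully open they stand 13 mm farther back than shut.
Start: joints at [1.096, 0.158, 1.597, -0, 1.386, -0.21], TCP at [150.498, 554.938, 231.299] pointing down, gripper open.
Joint ranges: [-2.91, 2.91], [-0.94, 2.29], [0.18, 2.7], [-1.29, 4.43], [0.17, 2.64], [-3, 3]. Speed limits (rad/s): [2.57, 2.57, 3.14, 3.14, 3.14, 3.14].

INTERFACE

Orientations are given as a unit quaternion [x, y, z, w].
In Python, from plant import sensors, viewer, job, nets gives the robot as it stands. The module is installed in compiled form; this text tells all that it offers.
- The arm moves only by the tool arm_command, never from a script. Its argument "series" is a list of rows, each a list of 7 numbers: the shift along the tool's x, y, z in mm, then the turn, a rotation vector about the tool's x, y, z in rad, then the opening, from 0 (shut) to 1 (fully open). A call has exactly 10 rows; each row is the pose to reach, as a shift and turn from the pose commanded when the call began, along the tool's axes at that moment; what a row does not reach only later rows make up. A row lasts 1/10 s, in which the tool goes at most 50 mm and 8.59 degrees, less where a joint would pass 70% of its speed; a pose out of reach is approached as far as the arm can. A call with a gripper value outside its range is refused whole. The fingers move at their own pace and stop on an object; "force" is the grip in N (left out, the last holds). Time passes only in rows, so rows that repeat a pose let the fingers close, or fill a call up. It gives the time, the measured TCP pose, the force and the opening at its end, in the units of the state.
- sensors.state(): the state, without advancing time (a new reading comes with each control period).
- viewer.read_camera(name): name is "scene" or "top" or "wrist"; returns (picture, depth): 400x640x3 uint8, blue, green, red; 400x640 float32, mm along the optical axis (not along the pixel's ray), 0 where there is no reading.
- viewer.camera_model(name): a dict with "fx", "fy", "cx", "cy" (pixels), "xyz" and "orientation" of the camera in the world. Camera axes: x right, y up, looking along -z (the intrinsics and any distortion apply to the point x, -y, -z); pixel columns grow to the right and rows downward; lengths in mm; the calibration is good to about 2 mm. A picture is of the moment at which its call begins: read the wrist's pose just before it. camera_model takes no time and is no camera call; for the wrist camera it gives the pose at the moment of the call.
- job.close_job(): hands the job in, once; it reports no verdict.
Trained networks look in the newest picture that a camera, given by its name, has taken for a name from the list of things; names that differ only in an ending like _2 or _b are one class to them, and where a whole thing is asked for, a point or a joint stands for the part that bears it (a point fixed in the world has none). Each returns a list of dicts, best first, with "confidence" (0 to 1); they miss things now and then, are a little off and sometimes report something else, mostly with a low value. They report only what shows in the picture. A call takes as long as a camera call. They do not tell look-alikes from the thing itself.
- nets.spot_in(camera, thing): "rect" ([left, top, right, bottom] in pixels, round what is visible of it).
- nets.trace(camera, thing): "pixels" (400x640 bool, what is visible of it) and "rect" ([left, top, right, bottom] in pixels, round what is visible of it).
- nets.pinpoint(camera, thing): "uv" ([column, row] in pixels: a listed point, or the origin of a listed thing).
The state is a dict: "clock": time; "q": joint angles; "joint_vel": joint speeds; "joint_torque": joint torques, N m; "position": TCP position; "eef_rot": TCP orientation; "wrist_force": force on the tool from outside, world axes, zero at the start; "wrist_torque": the same for the moment, N m; "width": finger opening in mm.
Only numpy, scipy, OpenCV 4.12 (cv2) and the standard library are available. Lean on these libraries where they do the work, as an engineer would, in place of code of your own. Each camera call takes 0.05 s, during which the arm holds its last target. There are 200 camera calls.

## Working session

There is one attempt and no reset: what is moved stays moved. The work goes in short steps, Python scripts to look and compute and a tool call to move; the robot and the scene stay as the last step left them, time stands still between calls to the robot, and variables do not carry over. Pictures are saved under pics/ and viewed, about 12 in all and at most 16, crops included, and the job is handed in when it is done.

Besides the shell and the picture viewer there is one more tool, called by a JSON object that holds its "name" and its "arguments", one argument or row to a line. arm_command: Moves the arm, as the interface text tells. Its arguments: {"type":"object","properties":{"series":{"type":"array","items":{"type":"array","items":{"type":"number"}}},"force":{"type":"number"}},"required":["series"]}

```bash
mkdir -p pics; cat > h.py <<'E'
import numpy as np, cv2
from scipy.spatial.transform import Rotation as R
from plant import sensors, viewer, job, nets
def cam(n):
    m=viewer.camera_model(n); p,d=viewer.read_camera(n); return m,p,d
def pts(m,uv,d):
    uv=np.atleast_2d(uv).astype(float); d=np.asarray(d,float).reshape(-1)
    X=np.c_[(uv[:,0]-m['cx'])/m['fx']*d,-(uv[:,1]-m['cy'])/m['fy']*d,-d]
    return R.from_quat(m['orientation']).apply(X)+m['xyz']
def atz(m,uv,z):
    a=pts(m,uv,np.ones(len(np.atleast_2d(uv)))); o=np.array(m['xyz']); r=a-o
    return o+r*((z-o[2])/r[:,2])[:,None]
E
python3 - <<'E'
from h import *
s=sensors.state(); print(s)
for n in('top','scene'):
    m,p,d=cam(n); print(n,m); cv2.imwrite(f'pics/{n}0.png',p); np.save(f'{n}0.npy',d)
    for t in 'tumbler spice_jar tea_tin butter_box holder_large_round holder_small_round holder_square holder_oblong bowl mug'.split():
        for r in nets.trace(n,t)[:4]:
            k=r['pixels']; v,u=np.where(k&(d>0))
            if len(v)==0: continue
            P=pts(m,np.c_[u,v],d[v,u])
            print(t,round(r['confidence'],2),np.round(r['rect']),'med',np.median(P,0).round(),'lo',np.percentile(P,2,0).round(),'hi',np.percentile(P,98,0).round())
E
```

```text
{'clock': 0.0, 'q': array([ 1.09588863e+00,  1.59053207e-01,  1.59827012e+00, -1.21132285e-05,
        1.38621598e+00, -2.10092390e-01]), 'joint_vel': array([ 1.52700833e-03,  2.81251431e-03, -2.10570595e-03,  2.68789554e-04,
       -3.88150626e-05,  1.59787139e-04]), 'joint_torque': array([ 2.00900928e-05, -3.95998943e+01, -3.31433809e+01, -1.64924504e-04,
        8.69288138e-03, -9.58765440e-06]), 'position': array([150.22449146, 554.38540227, 230.29560344]), 'eef_rot': array([ 1.32019931e-01,  9.91246584e-01, -9.18793645e-04, -3.21278229e-04]), 'wrist_force': array([-0.51256963, -0.58358585,  0.46334377]), 'wrist_torque': array([-0.00828664,  0.00843287,  0.00765929]), 'width': 85.4070098812229}
top {'fx': 441.3993033380262, 'fy': 441.3993033380262, 'cx': 313.39193198360044, 'cy': 200.19386158182832, 'xyz': array([ 5.12902848e+02, -9.21493376e-01,  1.23035240e+03]), 'orientation': array([-0.01937533,  0.02980778,  0.70986651, -0.70343843])}
tumbler 0.92 [326. 254. 348. 278.] med [431. -79. 100.] lo [ 403. -105.   33.] hi [458. -52. 105.]
tumbler 0.37 [384. 177. 415. 206.] med [ 61
[... 2687 characters left out ...]
86. 145. 404. 162.] med [658. 377.   5.] lo [631. 344.  -2.] hi [687. 403.  15.]
holder_small_round 0.76 [365. 162. 380. 175.] med [640. 268.   4.] lo [614. 234.  -2.] hi [670. 295.  15.]
holder_small_round 0.53 [402. 163. 421. 178.] med [749. 352.   4.] lo [723. 320.  -2.] hi [776. 379.  14.]
holder_square 0.79 [252. 254. 286. 287.] med [ 620. -256.    4.] lo [ 582. -297.   -2.] hi [ 658. -218.   13.]
holder_oblong 0.75 [293. 220. 331. 244.] med [635. -65.   3.] lo [581. -99.  -3.] hi [686. -33.  14.]
bowl 0.87 [153. 272. 224. 334.] med [ 509. -468.   28.] lo [ 453. -549.    2.] hi [ 605. -399.   71.]
mug 0.6 [354. 104. 378. 139.] med [522. 410.  55.] lo [478. 389.  -2.] hi [557. 484.  91.]
```

```bash
cat > fit.py <<'E'
from h import *
def rect(P):
    (c,(w,h),a)=cv2.minAreaRect(P[:,:2].astype(np.float32)); return np.round(c,1),np.round((w,h),1),round(a,1)
E
python3 - <<'E'
from fit import *
for n in('top','scene'):
    m=viewer.camera_model(n); p=cv2.imread(f'pics/{n}0.png')
    d=np.load(f'{n}0.npy')
    v,u=np.mgrid[0:400,0:640]; P=pts(m,np.c_[u.ravel(),v.ravel()],d.ravel()); P=P[d.ravel()>0]
    f=P[(P[:,0]>350)&(P[:,0]<800)&(abs(P[:,1])<500)]; print(n,'table z',np.median(f[abs(f[:,2])<8,2]))
    for t,c,r,z0,z1 in [('tumbler',(431,-79),45,95,110),('jar',(444,68),35,68,85),('tin',(466,261),45,72,90),('butter',(430,-277),60,33,50),
      ('HL',(630,107),55,7,18),('HS1',(658,375),42,7,18),('HS2',(749,351),42,7,18),('HS3',(640,267),42,7,18),('Hsq',(618,-257),60,7,18),('Hob',(633,-66),70,7,18),('mug',(517,440),70,75,100)]:
        q=P[(np.hypot(P[:,0]-c[0],P[:,1]-c[1])<r)&(P[:,2]>z0)&(P[:,2]<z1)]
        print(t,len(q),'z',np.median(q[:,2]).round(1),rect(q))
p=cv2.imread('pics/top0.png')[125:290,90:530]; cv2.imwrite('pics/a.png',cv2.resize(p,None,fx=1.8,fy=1.8,interpolation=3))
E
```

```text
top table z 0.16641661307608047
tumbler 396 z 100.0 (array([428.4, -80.4]), array([53.8, 55.9]), 89.6)
jar 147 z 75.0 (array([442.2,  70. ]), array([31.5, 33.7]), 89.0)
tin 377 z 79.9 (array([465. , 267.7]), array([49.8, 50.7]), 5.0)
butter 467 z 39.4 (array([ 427.1, -281.2]), array([84.2, 40. ]), 63.0)
HL 175 z 11.0 (array([631.3, 107.5]), array([81.4, 80.5]), 0.3)
HS1 134 z 11.3 (array([658.7, 374.5]), array([59. , 59.9]), 1.1)
HS2 128 z 11.0 (array([750.2, 351.3]), array([63.3, 58. ]), 6.0)
HS3 117 z 11.8 (array([640.7, 267. ]), array([60.7, 58.6]), 44.4)
Hsq 171 z 10.6 (array([ 617.1, -254.8]), array([76.6, 72.4]), 77.1)
Hob 177 z 10.7 (array([635.1, -65.2]), array([114.1,  62. ]), 3.8)
mug 281 z 87.6 (array([518.9, 437.3]), array([90.2, 78.6]), 66.6)
scene table z -0.42326215040964144
tumbler 214 z 99.3 (array([430.9, -82.5]), array([58.3, 53.4]), 81.0)
jar 76 z 73.9 (array([443.5,  67.7]), array([32.2, 36.2]), 37.3)
tin 159 z 79.1 (array([467.8, 264.4]), array([51.7, 55.5]), 7.6)
butter 348 z 39.0 (array([ 429.3, -283.9]), array([83.5, 43.1]), 63.4)
HL 104 z 10.5 (array([632.5, 105.2]), array([81.1, 83.7]), 29.8)
HS1 67 z 10.5 (array([658.3, 374.6]), array([59.9, 64.2]), 30.3)
HS2 69 z 10.5 (array([750.4, 350.7]), array([60.9, 59.8]), 51.2)
HS3 61 z 9.9 (array([642. , 265.6]), array([58.3, 62.7]), 32.2)
Hsq 158 z 10.2 (array([ 618.3, -258.2]), array([74.8, 76. ]), 78.7)
Hob 149 z 10.3 (array([632.1, -67.4]), array([109.8,  66.3]), 3.2)
mug 181 z 83.7 (array([516.4, 430. ]), array([77.4, 85.4]), 43.5)
```

View pics/a.png

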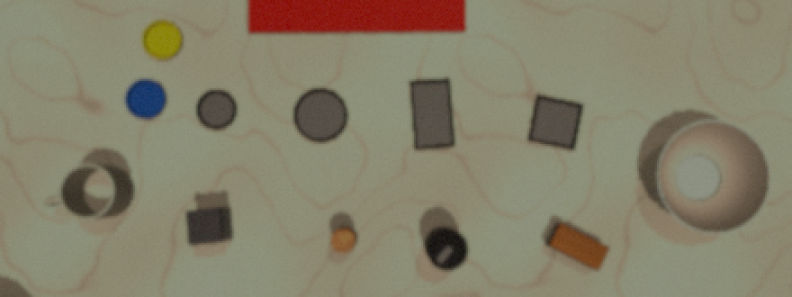

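The three small-round candidates in the top picture are blue at (171,179), yellow at (181,147) and black/grey at (210,186). The black/grey one, at world (641,267), fits the description. The two views agree to 2–3 mm, so I'm ready to move.

```bash
cat > mv.py <<'E'
import sys; from h import *
# args: waypoints x,y,z,jawyaw_deg ; from state
s=sensors.state(); p=s['position']; r=R.from_quat(s['eef_rot'])
if s['clock']<.8: p=np.array([150.498,554.938,231.299])
print('jaw yaw',np.degrees(np.arctan2(*r.as_matrix()[[1,0],1])).round(1),p.round(1),s['wrist_force'].round(1))
for a in sys.argv[1:]:
    x,y,z,w=map(float,a.split(',')); w=np.radians(w)
    ty=np.array([np.cos(w),np.sin(w),0]); tz=np.array([0,0,-1.]); T=R.from_matrix(np.c_[np.cross(ty,tz),ty,tz])
    print(a,r.inv().apply(np.array([x,y,z])-p).round(1),(r.inv()*T).as_rotvec().round(3)); p=np.array([x,y,z]); r=T
E
python3 mv.py 430,-81,210,74.8 430,-81,45,74.8 430,-81,130,74.8 632,106,130,74.8 632,106,49,74.8 632,106,180,74.8
python3 -c "
from h import *
m,p,d=cam('top');print(pts(m,[[285,130],[340,130],[285,110]],d[[130,130,110],[285,340,285]]).round())
cv2.imwrite('pics/b.png',cv2.resize(p[130:215,150:300],None,fx=5,fy=5,interpolation=3))"
```

```text
jaw yaw 74.8 [150.5 554.9 231.3] [0.4 1.5 0.1]
430,-81,210,74.8 [-436.2 -540.6   21.3] [-0.    -0.     0.001]
430,-81,45,74.8 [  0.   0. 165.] [0. 0. 0.]
430,-81,130,74.8 [  0.   0. -85.] [0. 0. 0.]
632,106,130,74.8 [-145.9  233.4    0. ] [0. 0. 0.]
632,106,49,74.8 [ 0.  0. 81.] [0. 0. 0.]
632,106,180,74.8 [   0.    0. -131.] [0. 0. 0.]
[[796.  58.   8.]
 [795. -96.   7.]
 [852.  58.  12.]]
```

View pics/b.png

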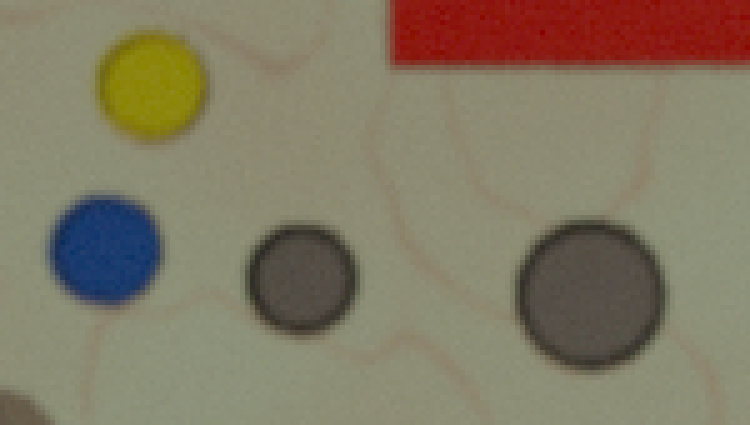

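The crop shows a black rim with a grey floor at crop (302,278). That is the real small round holder; the blue (105,250) and yellow (153,86) ones are decoys. Large round is at (590,295).

{"name": "arm_command", "arguments": {
  "series": [
    [-436,-540.5,21,0,0,0,1],
    [-436,-540.5,21,0,0,0,1],
    [-436,-540.5,21,0,0,0,1],
    [-436,-540.5,21,0,0,0,1],
    [-436,-540.5,21,0,0,0,1],
    [-436,-540.5,21,0,0,0,1],
    [-436,-540.5,21,0,0,0,1],
    [-436,-540.5,21,0,0,0,1],
    [-436,-540.5,21,0,0,0,1],
    [-436,-540.5,21,0,0,0,1]
  ],
  "force": 40
}}

```text
clock: 2.15
position: [352.1, 95.4, 216.6]
eef_rot: [0.132, 0.991, 0.0, 0.001]
wrist_force: [1.5, 0.3, 0.3]
width: 85.1
```

```bash
python3 mv.py 430,-81,210,74.8
```

```text
jaw yaw 74.8 [352.1  95.4 216.6] [1.5 0.3 0.3]
430,-81,210,74.8 [-121.4 -149.9    6.7] [0.001 0.002 0.   ]
```

{"name": "arm_command", "arguments": {
  "series": [
    [-121,-150,7,0,0,0,1],
    [-121,-150,7,0,0,0,1],
    [-121,-150,7,0,0,0,1],
    [-121,-150,7,0,0,0,1],
    [-121,-150,7,0,0,0,1],
    [-121,-150,7,0,0,0,1],
    [-121,-150,7,0,0,0,1],
    [-121,-150,7,0,0,0,1],
    [-121,-150,7,0,0,0,1],
    [-121,-150,7,0,0,0,1]
  ]
}}

```text
clock: 3.15
position: [429.0, -78.4, 209.3]
eef_rot: [0.131, 0.991, -0.0, 0.0]
wrist_force: [0.5, -0.6, -0.0]
width: 85.3
```

```bash
cat > look.py <<'E'
import sys; from fit import *
# look.py name thing... : wrist look, depth-based z and extents
m,p,d=cam('wrist'); cv2.imwrite(f'pics/{sys.argv[1]}.png',p); print(m['xyz'])
v,u=np.mgrid[0:400,0:640]
for t in sys.argv[2:]:
    for r in nets.trace('wrist',t)[:2]:
        k=r['pixels']&(d>0)
        if k.sum()<50: continue
        P=pts(m,np.c_[u[k],v[k]],d[k]); z=np.percentile(P[:,2],97); Q=P[P[:,2]>z-6]
        print(t,round(r['confidence'],2),np.round(r['rect']),'topz',round(float(np.median(Q[:,2])),1),rect(Q))
E
python3 mv.py 430,-81,210,74.8; python3 look.py w1 tumbler spice_jar
```

```text
jaw yaw 74.9 [429.  -78.4 209.3] [ 0.5 -0.6 -0. ]
430,-81,210,74.8 [-1.6 -2.2 -0.7] [-0.     0.     0.002]
[360.47275296 -60.55499194 352.18162782]
spice_jar 0.62 [432. 136. 502. 181.] topz 75.0 (array([442.4,  67.6]), array([34.5, 35.7]), 82.4)
```

View pics/w1.png

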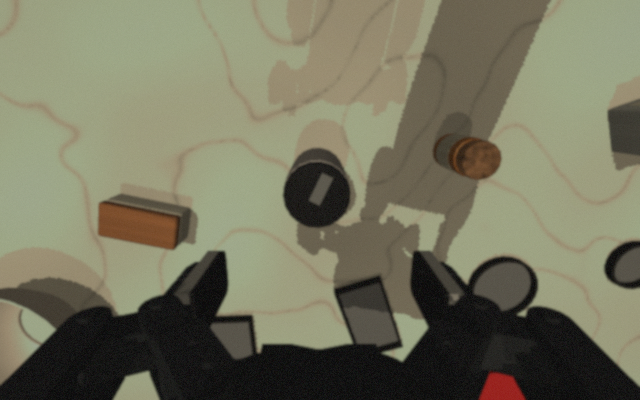

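The tumbler lid is at (317,193) between the open fingers, the jar at (480,158) and the butter box at (140,225). The net missed the tumbler, so I'll fit its lid from depth.

```bash
python3 - <<'E'
from fit import *
m,p,d=cam('wrist'); v,u=np.mgrid[150:245,270:365]; P=pts(m,np.c_[u.ravel(),v.ravel()],d[150:245,270:365].ravel()); Q=P[(P[:,2]>92)&(P[:,2]<112)]
print(len(Q),np.median(Q[:,2]),rect(Q),cv2.minEnclosingCircle(Q[:,:2].astype(np.float32)))
E
python3 mv.py 430,-81,44,74.8
```

```text
3482 100.44502754139563 (array([428.9, -82. ]), array([57.1, 56.5]), 75.4) ((429.07769775390625, -82.18707275390625), 28.933889389038086)
jaw yaw 74.8 [429.  -78.9 209.2] [-1.3 -1.1  0.8]
430,-81,44,74.8 [ -1.5  -1.8 165.2] [-0.     0.     0.001]
```

{"name": "arm_command", "arguments": {
  "series": [
    [-1,-2.5,0,0,0,0,1],
    [-1,-2.5,20,0,0,0,1],
    [-1,-2.5,45,0,0,0,1],
    [-1,-2.5,70,0,0,0,1],
    [-1,-2.5,95,0,0,0,1],
    [-1,-2.5,120,0,0,0,1],
    [-1,-2.5,140,0,0,0,1],
    [-1,-2.5,155,0,0,0,1],
    [-1,-2.5,165,0,0,0,1],
    [-1,-2.5,165,0,0,0,1]
  ]
}}

```text
clock: 4.35
position: [428.4, -81.4, 43.0]
eef_rot: [0.132, 0.991, 0.0, -0.001]
wrist_force: [-0.7, 0.2, -0.1]
width: 85.5
```

{"name": "arm_command", "arguments": {
  "series": [
    [0,0,0,0,0,0,0],
    [0,0,0,0,0,0,0],
    [0,0,0,0,0,0,0],
    [0,0,0,0,0,0,0],
    [0,0,0,0,0,0,0],
    [0,0,0,0,0,0,0],
    [0,0,0,0,0,0,0],
    [0,0,0,0,0,0,0],
    [0,0,0,0,0,0,0],
    [0,0,0,0,0,0,0]
  ],
  "force": 40
}}

```text
clock: 5.35
position: [430.4, -82.2, 45.5]
eef_rot: [0.132, 0.991, -0.0, 0.001]
wrist_force: [-0.7, 1.0, 6.6]
width: 59.2
```

{"name": "arm_command", "arguments": {
  "series": [
    [0,0,-5,0,0,0,0],
    [0,0,-15,0,0,0,0],
    [0,0,-30,0,0,0,0],
    [0,0,-45,0,0,0,0],
    [0,0,-60,0,0,0,0],
    [0,0,-70,0,0,0,0],
    [0,0,-80,0,0,0,0],
    [0,0,-85,0,0,0,0],
    [0,0,-85,0,0,0,0],
    [0,0,-85,0,0,0,0]
  ]
}}

```text
clock: 6.35
position: [429.0, -81.6, 128.7]
eef_rot: [0.132, 0.991, 0.0, -0.0]
wrist_force: [-0.4, -0.2, -3.6]
width: 59.0
```

```bash
python3 mv.py 632,106,130,74.8; python3 -c "from h import *;print(sensors.state()['width'])"
```

```text
jaw yaw 74.8 [429.  -81.6 128.7] [-0.4 -0.2 -3.6]
632,106,130,74.8 [-146.8  234.1   -1.4] [ 0.    -0.001  0.   ]
59.02990366189766
```

{"name": "arm_command", "arguments": {
  "series": [
    [-15,23,0,0,0,0,0],
    [-37,58,0,0,0,0,0],
    [-59,93,0,0,0,0,0],
    [-81,128,0,0,0,0,0],
    [-103,163,0,0,0,0,0],
    [-122,195,0,0,0,0,0],
    [-136,218,0,0,0,0,0],
    [-144,230,0,0,0,0,0],
    [-147,234,0,0,0,0,0],
    [-147,234,0,0,0,0,0]
  ]
}}

```text
clock: 7.35
position: [632.0, 105.7, 128.1]
eef_rot: [0.132, 0.991, -0.0, -0.001]
wrist_force: [-0.5, 0.5, -2.6]
width: 59.1
```

```bash
python3 mv.py 632,106,49,74.8; python3 look.py w2 tumbler holder_large_round holder_small_round
```

```text
jaw yaw 74.9 [632.  105.7 128.1] [-0.5  0.5 -2.6]
632,106,49,74.8 [-0.1  0.3 79.1] [-0.001 -0.002  0.001]
[563.84070867 123.63684536 271.0622317 ]
tumbler 0.58 [237. 178. 402. 355.] topz 183.0 (array([622.4, 107.5]), array([55.8, 41. ]), 75.2)
tumbler 0.16 [ 76. 174. 196. 299.] topz 12.1 (array([628.8, -21. ]), array([106.2, 156. ]), 3.6)
holder_large_round 0.79 [274. 141. 366. 202.] topz 12.2 (array([615.4, 110.8]), array([81.9, 49.9]), 73.3)
holder_small_round 0.79 [570. 212. 638. 277.] topz 10.9 (array([750.2, 348.2]), array([58.7, 61.5]), 87.4)
holder_small_round 0.73 [463. 117. 546. 193.] topz 11.5 (array([641. , 265.3]), array([61.1, 60.2]), 49.1)
```

View pics/w2.png

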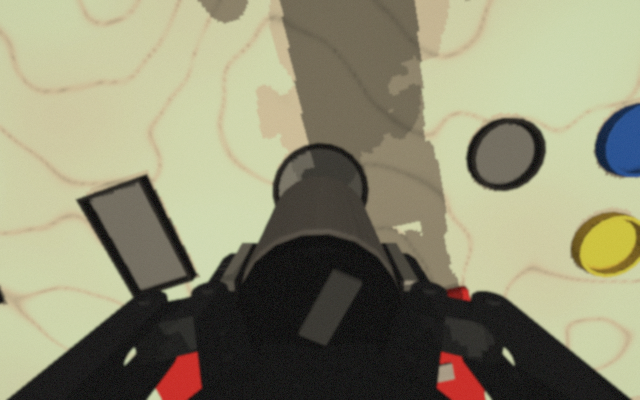

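{"name": "arm_command", "arguments": {
  "series": [
    [0,0,10,0,0,0,0],
    [0,0,25,0,0,0,0],
    [0,0,40,0,0,0,0],
    [0,0,52,0,0,0,0],
    [0,0,62,0,0,0,0],
    [0,0,69,0,0,0,0],
    [0,0,74,0,0,0,0],
    [0,0,77,0,0,0,0],
    [0,0,79,0,0,0,0],
    [0,0,79,0,0,0,0]
  ]
}}

```text
clock: 8.55
position: [632.6, 105.7, 50.3]
eef_rot: [0.132, 0.991, 0.0, 0.0]
wrist_force: [0.2, 0.9, -3.5]
width: 59.2
```

{"name": "arm_command", "arguments": {
  "series": [
    [0,0,1,0,0,0,0],
    [0,0,2,0,0,0,0],
    [0,0,2,0,0,0,0],
    [0,0,2,0,0,0,1],
    [0,0,2,0,0,0,1],
    [0,0,2,0,0,0,1],
    [0,0,2,0,0,0,1],
    [0,0,2,0,0,0,1],
    [0,0,2,0,0,0,1],
    [0,0,2,0,0,0,1]
  ]
}}

```text
clock: 9.55
position: [632.5, 105.6, 48.2]
eef_rot: [0.132, 0.991, -0.0, -0.0]
wrist_force: [0.1, 0.9, -1.3]
width: 85.3
```

{"name": "arm_command", "arguments": {
  "series": [
    [0,0,-10,0,0,0,1],
    [0,0,-25,0,0,0,1],
    [0,0,-45,0,0,0,1],
    [0,0,-65,0,0,0,1],
    [0,0,-85,0,0,0,1],
    [0,0,-105,0,0,0,1],
    [0,0,-125,0,0,0,1],
    [0,0,-140,0,0,0,1],
    [0,0,-150,0,0,0,1],
    [0,0,-150,0,0,0,1]
  ]
}}

```text
clock: 10.55
position: [633.5, 105.7, 200.5]
eef_rot: [0.132, 0.991, 0.0, 0.002]
wrist_force: [-0.8, 0.7, -0.7]
width: 85.3
```

```bash
python3 look.py w3 tumbler holder_large_round; python3 mv.py 443,68.5,195,74.8 443,68.5,25,74.8 443,68.5,100,74.8 641,266.5,100,74.8
```

```text
[564.55117297 123.55956667 343.11494165]
tumbler 0.76 [284. 143. 355. 230.] topz 103.4 (array([630.8, 105.2]), array([56.1, 56.1]), 25.0)
tumbler 0.65 [  0. 209.  63. 274.] topz 12.2 (array([ 618.2, -255.1]), array([68., 73.]), 76.7)
holder_large_round 0.58 [279. 134. 357. 184.] topz 12.2 (array([616.4, 109.7]), array([82.4, 52.2]), 72.9)
jaw yaw 74.8 [631.8 105.6 197. ] [-0.5 -0.1  0.7]
443,68.5,195,74.8 [172.5 -85.3   2.4] [-0.    -0.002  0.   ]
443,68.5,25,74.8 [  0.   0. 170.] [0. 0. 0.]
443,68.5,100,74.8 [  0.   0. -75.] [0. 0. 0.]
641,266.5,100,74.8 [-139.2  243.     0. ] [0. 0. 0.]
```

View pics/w3.png

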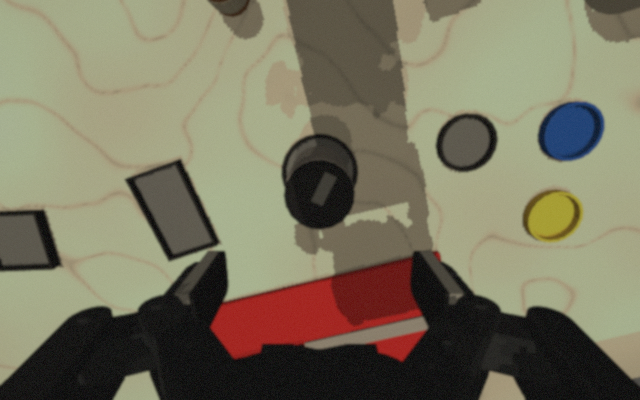

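The tumbler stands inside the large round rim at (320,190), upright, with its lid 3 mm higher than on the worktop. Next is the jar.

{"name": "arm_command", "arguments": {
  "series": [
    [15,-8,2,0,0,0,1],
    [40,-20,2,0,0,0,1],
    [70,-35,2,0,0,0,1],
    [100,-50,2,0,0,0,1],
    [130,-64,2,0,0,0,1],
    [152,-75,2,0,0,0,1],
    [166,-82,2,0,0,0,1],
    [172.5,-85.5,2,0,0,0,1],
    [172.5,-85.5,2,0,0,0,1],
    [172.5,-85.5,2,0,0,0,1]
  ]
}}

```text
clock: 11.7
position: [444.1, 68.3, 196.0]
eef_rot: [0.132, 0.991, 0.0, 0.0]
wrist_force: [0.5, 0.8, 0.4]
width: 85.3
```

{"name": "arm_command", "arguments": {
  "series": [
    [0,0,10,0,0,0,1],
    [0,0,30,0,0,0,1],
    [0,0,55,0,0,0,1],
    [0,0,80,0,0,0,1],
    [0,0,105,0,0,0,1],
    [0,0,130,0,0,0,1],
    [0,0,150,0,0,0,1],
    [0,0,162,0,0,0,1],
    [0,0,169,0,0,0,1],
    [0,0,169,0,0,0,1]
  ]
}}

```text
clock: 12.7
position: [443.2, 68.4, 26.4]
eef_rot: [0.132, 0.991, -0.0, -0.001]
wrist_force: [-0.1, 0.8, 1.5]
width: 85.5
```

```bash
python3 mv.py 442.7,68.3,25,74.8
```

```text
jaw yaw 74.8 [443.2  68.4  26.4] [-0.1  0.8  1.5]
442.7,68.3,25,74.8 [ 0.5 -0.2  1.4] [-0.    -0.002  0.001]
```

{"name": "arm_command", "arguments": {
  "series": [
    [0,0,1,0,0,0,0],
    [0,0,1,0,0,0,0],
    [0,0,1,0,0,0,0],
    [0,0,1,0,0,0,0],
    [0,0,1,0,0,0,0],
    [0,0,1,0,0,0,0],
    [0,0,1,0,0,0,0],
    [0,0,1,0,0,0,0],
    [0,0,1,0,0,0,0],
    [0,0,1,0,0,0,0]
  ],
  "force": 35
}}

```text
clock: 13.7
position: [444.4, 68.2, 27.1]
eef_rot: [0.132, 0.991, 0.0, 0.001]
wrist_force: [-1.4, 0.5, 5.4]
width: 37.2
```

{"name": "arm_command", "arguments": {
  "series": [
    [0,0,-5,0,0,0,0],
    [0,0,-15,0,0,0,0],
    [0,0,-30,0,0,0,0],
    [0,0,-45,0,0,0,0],
    [0,0,-60,0,0,0,0],
    [0,0,-70,0,0,0,0],
    [0,0,-75,0,0,0,0],
    [0,0,-75,0,0,0,0],
    [0,0,-75,0,0,0,0],
    [0,0,-75,0,0,0,0]
  ]
}}

```text
clock: 14.7
position: [443.0, 68.3, 100.4]
eef_rot: [0.132, 0.991, -0.0, -0.001]
wrist_force: [-0.1, -0.2, -0.7]
width: 37.3
```

```bash
python3 mv.py 641,266.3,100,74.8
```

```text
jaw yaw 74.8 [443.   68.3 100.4] [-0.1 -0.2 -0.7]
641,266.3,100,74.8 [-1.393e+02  2.429e+02  1.000e-01] [-0.    -0.002  0.   ]
```

{"name": "arm_command", "arguments": {
  "series": [
    [-14,24,0,0,0,0,0],
    [-34,60,0,0,0,0,0],
    [-55,96,0,0,0,0,0],
    [-76,132,0,0,0,0,0],
    [-97,169,0,0,0,0,0],
    [-117,204,0,0,0,0,0],
    [-130,227,0,0,0,0,0],
    [-137,239,0,0,0,0,0],
    [-139.5,243,0,0,0,0,0],
    [-139.5,243,0,0,0,0,0]
  ]
}}

```text
clock: 15.7
position: [641.5, 266.3, 100.1]
eef_rot: [0.132, 0.991, -0.0, -0.001]
wrist_force: [0.3, -0.1, -1.9]
width: 37.0
```

```bash
python3 mv.py 641,266.3,28.5,74.8; python3 look.py w4 spice_jar holder_small_round
```

```text
jaw yaw 74.9 [641.5 266.3 100.1] [ 0.3 -0.1 -1.9]
641,266.3,28.5,74.8 [ 0.4 -0.  71.6] [-0.001 -0.001  0.001]
[573.21491163 284.22101747 243.1001661 ]
spice_jar 0.66 [269. 202. 369. 352.] topz 148.2 (array([638.9, 266. ]), array([35.2, 35.5]), 58.3)
holder_small_round 0.88 [410. 257. 482. 302.] topz 11.7 (array([712.2, 330.3]), array([136.9,  44.4]), 39.2)
holder_small_round 0.69 [281. 164. 361. 226.] topz 12.2 (array([634.2, 268.3]), array([60.8, 46.8]), 72.3)
```

View pics/w4.png

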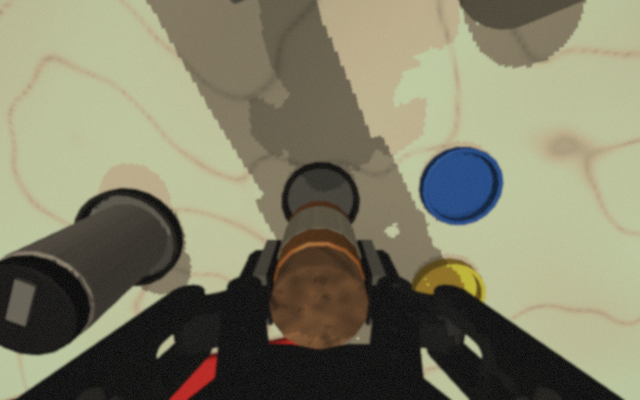

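The jar is upright in the jaws over the grey small holder at (320,195). I'll lower it.

{"name": "arm_command", "arguments": {
  "series": [
    [0,0,10,0,0,0,0],
    [0,0,22,0,0,0,0],
    [0,0,35,0,0,0,0],
    [0,0,47,0,0,0,0],
    [0,0,57,0,0,0,0],
    [0,0,63,0,0,0,0],
    [0,0,67,0,0,0,0],
    [0,0,69,0,0,0,0],
    [0,0,70,0,0,0,0],
    [0,0,70,0,0,0,0]
  ]
}}

```text
clock: 16.85
position: [642.2, 266.4, 31.6]
eef_rot: [0.132, 0.991, 0.0, 0.0]
wrist_force: [0.3, -0.2, -0.6]
width: 37.0
```

{"name": "arm_command", "arguments": {
  "series": [
    [0,0,1,0,0,0,0],
    [0,0,1.5,0,0,0,0],
    [0,0,1.5,0,0,0,0],
    [0,0,1.5,0,0,0,1],
    [0,0,1.5,0,0,0,1],
    [0,0,1.5,0,0,0,1],
    [0,0,1.5,0,0,0,1],
    [0,0,1.5,0,0,0,1],
    [0,0,1.5,0,0,0,1],
    [0,0,1.5,0,0,0,1]
  ]
}}

```text
clock: 17.85
position: [641.9, 266.3, 29.7]
eef_rot: [0.132, 0.991, 0.0, 0.0]
wrist_force: [-0.5, -0.1, -0.2]
width: 85.4
```

{"name": "arm_command", "arguments": {
  "series": [
    [0,0,-10,0,0,0,1],
    [0,0,-25,0,0,0,1],
    [0,0,-45,0,0,0,1],
    [0,0,-65,0,0,0,1],
    [0,0,-85,0,0,0,1],
    [0,0,-105,0,0,0,1],
    [0,0,-125,0,0,0,1],
    [0,0,-145,0,0,0,1],
    [0,0,-160,0,0,0,1],
    [0,0,-160,0,0,0,1]
  ]
}}

```text
clock: 18.85
position: [643.7, 266.8, 194.2]
eef_rot: [0.132, 0.991, 0.001, 0.003]
wrist_force: [-0.1, 0.8, 0.3]
width: 85.1
```

```bash
python3 look.py w5 spice_jar holder_small_round; python3 mv.py 466,266,200,96
```

```text
[574.30195006 284.44102548 336.57956913]
spice_jar 0.77 [296. 157. 340. 209.] topz 78.3 (array([639.2, 265.4]), array([34. , 34.1]), 80.7)
spice_jar 0.35 [289. 148. 347. 193.] topz 12.3 (array([634.7, 267.8]), array([60. , 47.3]), 73.6)
holder_small_round 0.93 [384. 217. 440. 271.] topz 11.9 (array([707.3, 339. ]), array([136. ,  60.7]), 14.7)
holder_small_round 0.68 [290. 148. 348. 197.] topz 12.3 (array([635.6, 267. ]), array([60.2, 49.8]), 76.5)
jaw yaw 74.8 [641.3 266.1 188.8] [ 0.  -1.  -0.3]
466,266,200,96 [169.2 -46.  -11. ] [-0.    -0.001 -0.37 ]
```

View pics/w5.png

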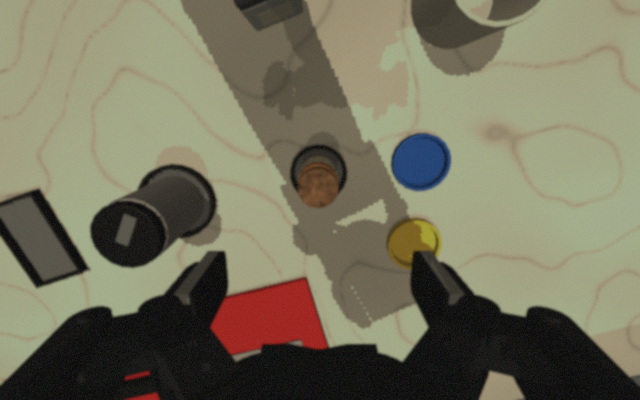

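The jar stands in the small holder at (319,180), with its top at 78 mm (75 + 3). Next is the tin.

{"name": "arm_command", "arguments": {
  "series": [
    [15,-4,-11,0,0,-0.04,1],
    [40,-11,-11,0,0,-0.09,1],
    [70,-19,-11,0,0,-0.15,1],
    [100,-27,-11,0,0,-0.22,1],
    [130,-35,-11,0,0,-0.29,1],
    [152,-41,-11,0,0,-0.34,1],
    [165,-45,-11,0,0,-0.37,1],
    [169,-46,-11,0,0,-0.37,1],
    [169,-46,-11,0,0,-0.37,1],
    [169,-46,-11,0,0,-0.37,1]
  ]
}}

```text
clock: 20.0
position: [467.2, 266.0, 200.3]
eef_rot: [-0.052, 0.999, -0.0, -0.0]
wrist_force: [1.0, -0.5, -0.2]
width: 85.2
```

```bash
python3 look.py w6 tea_tin mug; python3 mv.py 466,266,30,96
```

```text
[396.65111117 257.87840666 343.19429906]
tea_tin 0.85 [290. 149. 349. 216.] topz 80.3 (array([465.2, 266.6]), array([49.9, 50.1]), 4.9)
mug 0.93 [420. 200. 556. 305.] topz 89.2 (array([484.8, 396. ]), array([174.7,  66.7]), 55.1)
jaw yaw 96.0 [467.3 266.  200.5] [0.2 0.2 0.6]
466,266,30,96 [1.300e+00 1.000e-01 1.705e+02] [-0. -0. -0.]
```

View pics/w6.png

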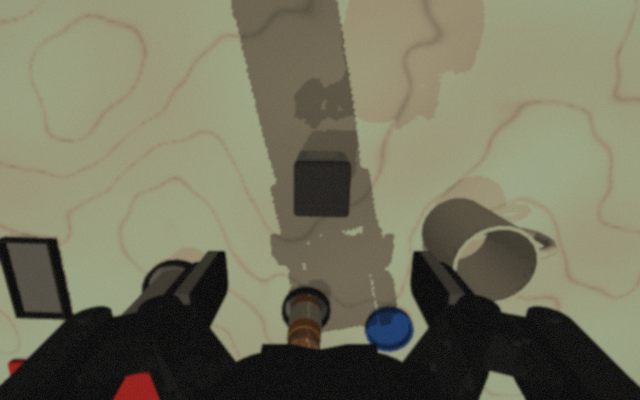

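The tin is at (322,185), centred and square to the jaws, with its top at 80 mm. The mug is at (480,250), well clear of the fingers.

{"name": "arm_command", "arguments": {
  "series": [
    [1.5,0.5,10,0,0,0.017,1],
    [1.5,0.5,30,0,0,0.017,1],
    [1.5,0.5,55,0,0,0.017,1],
    [1.5,0.5,80,0,0,0.017,1],
    [1.5,0.5,105,0,0,0.017,1],
    [1.5,0.5,130,0,0,0.017,1],
    [1.5,0.5,150,0,0,0.017,1],
    [1.5,0.5,162,0,0,0.017,1],
    [1.5,0.5,170,0,0,0.017,1],
    [1.5,0.5,170,0,0,0.017,1]
  ]
}}

```text
clock: 21.15
position: [464.6, 266.3, 29.8]
eef_rot: [-0.044, 0.999, -0.0, -0.001]
wrist_force: [-0.4, -0.7, 0.1]
width: 85.3
```

{"name": "arm_command", "arguments": {
  "series": [
    [0,0,0,0,0,0,0],
    [0,0,0,0,0,0,0],
    [0,0,0,0,0,0,0],
    [0,0,0,0,0,0,0],
    [0,0,0,0,0,0,0],
    [0,0,0,0,0,0,0],
    [0,0,0,0,0,0,0],
    [0,0,0,0,0,0,0],
    [0,0,0,0,0,0,0],
    [0,0,0,0,0,0,0]
  ],
  "force": 40
}}

```text
clock: 22.15
position: [466.2, 266.9, 31.9]
eef_rot: [-0.044, 0.999, 0.0, 0.001]
wrist_force: [0.1, 0.8, 6.7]
width: 49.8
```

{"name": "arm_command", "arguments": {
  "series": [
    [0,0,-5,0,0,0,0],
    [0,0,-20,0,0,0,0],
    [0,0,-40,0,0,0,0],
    [0,0,-60,0,0,0,0],
    [0,0,-80,0,0,0,0],
    [0,0,-100,0,0,0,0],
    [0,0,-115,0,0,0,0],
    [0,0,-125,0,0,0,0],
    [0,0,-130,0,0,0,0],
    [0,0,-130,0,0,0,0]
  ]
}}

```text
clock: 23.15
position: [465.3, 266.5, 161.0]
eef_rot: [-0.044, 0.999, 0.0, 0.0]
wrist_force: [0.6, 0.3, -1.3]
width: 49.8
```

```bash
python3 mv.py 500,0,165,87 618,-256.5,165,78
```

```text
jaw yaw 95.1 [465.3 266.5 161. ] [ 0.6  0.3 -1.3]
500,0,165,87 [ -11.1 -268.5   -4. ] [0.    0.    0.141]
618,-256.5,165,78 [-131.3 -250.     0. ] [0.    0.    0.157]
```

{"name": "arm_command", "arguments": {
  "series": [
    [-1,-18,-4,0,0,0.01,0],
    [-2,-45,-4,0,0,0.02,0],
    [-3,-75,-4,0,0,0.04,0],
    [-4,-108,-4,0,0,0.06,0],
    [-6,-141,-4,0,0,0.08,0],
    [-7,-174,-4,0,0,0.1,0],
    [-9,-207,-4,0,0,0.12,0],
    [-10,-240,-4,0,0,0.13,0],
    [-11,-268,-4,0,0,0.14,0],
    [-11,-268,-4,0,0,0.14,0]
  ]
}}

```text
clock: 24.15
position: [499.5, -2.4, 163.7]
eef_rot: [0.028, 1.0, -0.0, -0.001]
wrist_force: [-0.3, -0.4, -2.4]
width: 49.3
```

{"name": "arm_command", "arguments": {
  "series": [
    [-8,-16,0,0,0,0.01,0],
    [-22,-42,0,0,0,0.03,0],
    [-38,-72,0,0,0,0.05,0],
    [-55,-105,0,0,0,0.07,0],
    [-72,-138,0,0,0,0.09,0],
    [-90,-171,0,0,0,0.11,0],
    [-107,-204,0,0,0,0.13,0],
    [-120,-230,0,0,0,0.15,0],
    [-128,-245,0,0,0,0.17,0],
    [-131,-250,0,0,0,0.17,0]
  ]
}}

```text
clock: 25.15
position: [617.9, -257.3, 163.5]
eef_rot: [0.111, 0.994, 0.0, -0.0]
wrist_force: [0.2, 0.6, -2.2]
width: 49.9
```

```bash
python3 look.py w7 tea_tin holder_square; python3 mv.py 618,-256.5,34,77.3
```

```text
[ 548.85607697 -242.3416367   306.43735387]
tea_tin 0.78 [245. 190. 387. 346.] topz 211.8 (array([ 611.9, -257. ]), array([50.2, 40.9]), 77.4)
holder_square 0.71 [277. 145. 361. 192.] topz 12.3 (array([ 603. , -255.4]), array([71.9, 42.5]), 77.3)
jaw yaw 77.3 [ 617.4 -255.1  163.9] [ 0.2  0.2 -1.3]
618,-256.5,34,77.3 [ -1.   -1.4 129.9] [ 0.001 -0.001  0.001]
```

View pics/w7.png

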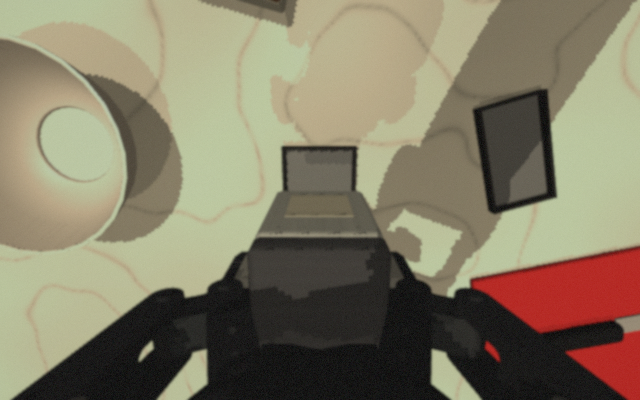

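The tin is aligned over the square holder (320,170), both at 77.3°, and the bowl is clear. I'll lower it.

{"name": "arm_command", "arguments": {
  "series": [
    [0,-0.5,15,0,0,0,0],
    [0,-0.5,35,0,0,0,0],
    [0,-0.5,58,0,0,0,0],
    [0,-0.5,80,0,0,0,0],
    [0,-0.5,98,0,0,0,0],
    [0,-0.5,110,0,0,0,0],
    [0,-0.5,118,0,0,0,0],
    [0,-0.5,124,0,0,0,0],
    [0,-0.5,127,0,0,0,0],
    [0,-0.5,127,0,0,0,0]
  ]
}}

```text
clock: 26.3
position: [617.7, -256.6, 37.9]
eef_rot: [0.111, 0.994, -0.0, 0.0]
wrist_force: [0.5, -0.3, -1.9]
width: 50.0
```

{"name": "arm_command", "arguments": {
  "series": [
    [0,0,1,0,0,0,0],
    [0,0,2.5,0,0,0,0],
    [0,0,2.5,0,0,0,0],
    [0,0,2.5,0,0,0,1],
    [0,0,2.5,0,0,0,1],
    [0,0,2.5,0,0,0,1],
    [0,0,2.5,0,0,0,1],
    [0,0,2.5,0,0,0,1],
    [0,0,2.5,0,0,0,1],
    [0,0,2.5,0,0,0,1]
  ]
}}

```text
clock: 27.3
position: [617.5, -256.5, 35.2]
eef_rot: [0.111, 0.994, -0.0, 0.0]
wrist_force: [-0.2, 0.4, -0.1]
width: 85.7
```

{"name": "arm_command", "arguments": {
  "series": [
    [0,0,-10,0,0,0,1],
    [0,0,-25,0,0,0,1],
    [0,0,-45,0,0,0,1],
    [0,0,-65,0,0,0,1],
    [0,0,-85,0,0,0,1],
    [0,0,-105,0,0,0,1],
    [0,0,-125,0,0,0,1],
    [0,0,-145,0,0,0,1],
    [0,0,-155,0,0,0,1],
    [0,0,-155,0,0,0,1]
  ]
}}

```text
clock: 28.3
position: [618.7, -257.2, 193.4]
eef_rot: [0.111, 0.994, -0.001, 0.002]
wrist_force: [0.6, 0.4, -0.9]
width: 85.1
```

```bash
python3 look.py w8 tea_tin holder_square holder_oblong butter_box; python3 mv.py 428,-282,190,-27
```

```text
[ 548.89272943 -241.86350042  335.91686141]
tea_tin 0.81 [290. 148. 348. 217.] topz 83.3 (array([ 616.3, -257.7]), array([49.9, 49.3]), 77.2)
holder_square 0.59 [280. 141. 358. 210.] topz 12.4 (array([ 617.5, -258.8]), array([72. , 71.9]), 77.4)
holder_oblong 0.86 [461.  88. 536. 204.] topz 11.5 (array([632. , -67.5]), array([106.3,  63.8]), 3.9)
butter_box 0.95 [220.   0. 291.  23.] topz 39.1 (array([ 457.8, -267.8]), array([31.3,  7.1]), 77.4)
butter_box 0.74 [  0.  34. 154. 240.] topz 70.1 (array([ 540.5, -458.6]), array([127.7, 169. ]), 60.8)
jaw yaw 77.3 [ 616.8 -256.   188.6] [-0.6 -0.3 -0.7]
428,-282,190,-27 [178.5 -66.9  -1. ] [-0.002 -0.003  1.82 ]
```

View pics/w8.png

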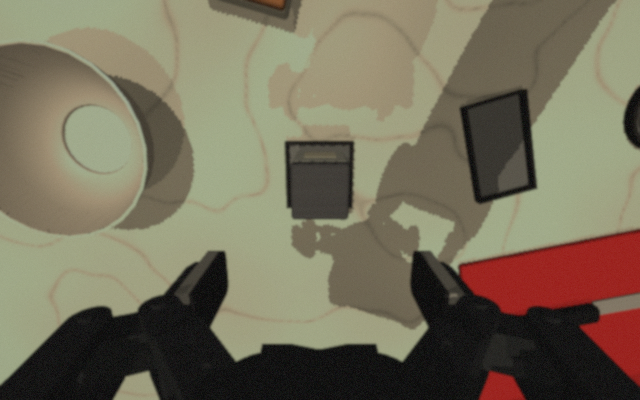

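The tin is inside the square rim at (320,178), with its top at 83 mm (80 + 3). Next is the butter box.

{"name": "arm_command", "arguments": {
  "series": [
    [10,-4,-1,0,0,0.1,1],
    [30,-11,-1,0,0,0.22,1],
    [52,-19,-1,0,0,0.34,1],
    [75,-28,-1,0,0,0.46,1],
    [100,-37,-1,0,0,0.58,1],
    [122,-45,-1,0,0,0.7,1],
    [142,-53,-1,0,0,0.82,1],
    [160,-60,-1,0,0,0.94,1],
    [172,-64,-1,0,0,1.06,1],
    [178.5,-67,-1,0,0,1.18,1]
  ]
}}

```text
clock: 29.55
position: [427.3, -282.2, 190.3]
eef_rot: [0.647, 0.762, 0.0, -0.001]
wrist_force: [0.4, 0.1, 0.4]
width: 85.5
```

{"name": "arm_command", "arguments": {
  "series": [
    [0,0,0,0,0,0.12,1],
    [0,0,0,0,0,0.24,1],
    [0,0,0,0,0,0.36,1],
    [0,0,0,0,0,0.48,1],
    [0,0,0,0,0,0.58,1],
    [0,0,0,0,0,0.64,1],
    [0,0,0,0,0,0.64,1],
    [0,0,0,0,0,0.64,1],
    [0,0,0,0,0,0.64,1],
    [0,0,0,0,0,0.64,1]
  ]
}}

```text
clock: 30.55
position: [428.6, -282.5, 191.0]
eef_rot: [0.852, 0.523, -0.0, -0.0]
wrist_force: [0.5, 0.2, -0.2]
width: 85.5
```

```bash
python3 look.py w9 butter_box; python3 mv.py 428,-282.5,12,-27
```

```text
[ 461.14431152 -219.78013193  333.93950164]
jaw yaw -27.0 [ 428.6 -282.5  191.2] [ 0.2 -0.6  0.1]
428,-282.5,12,-27 [ -0.2  -0.6 179.2] [-0.    -0.     0.001]
```

View pics/w9.png

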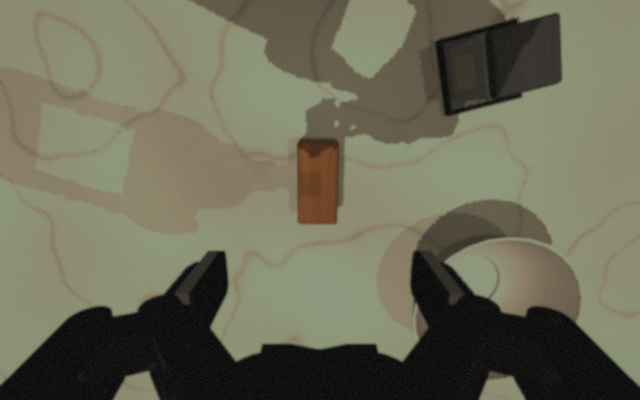

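The box is at (318,182), aligned with the jaws. The bowl at (498,310) stays clear. The net missed the box, so I'll fit it from depth.

```bash
python3 - <<'E'
from fit import *
m,p,d=cam('wrist'); v,u=np.mgrid[125:235,285:350]; P=pts(m,np.c_[u.ravel(),v.ravel()],d[125:235,285:350].ravel()); Q=P[(P[:,2]>33)&(P[:,2]<46)]
print(len(Q),np.median(Q[:,2]),rect(Q))
E
```

```text
3405 40.38897080508275 (array([ 427.5, -283. ]), array([83.7, 39.7]), 61.9)
```

{"name": "arm_command", "arguments": {
  "series": [
    [-1,-0.5,10,0,0,0.015,1],
    [-1,-0.5,30,0,0,0.015,1],
    [-1,-0.5,55,0,0,0.015,1],
    [-1,-0.5,82,0,0,0.015,1],
    [-1,-0.5,110,0,0,0.015,1],
    [-1,-0.5,135,0,0,0.015,1],
    [-1,-0.5,155,0,0,0.015,1],
    [-1,-0.5,170,0,0,0.015,1],
    [-1,-0.5,178,0,0,0.015,1],
    [-1,-0.5,178,0,0,0.015,1]
  ]
}}

```text
clock: 31.7
position: [426.8, -282.4, 11.8]
eef_rot: [0.857, 0.516, -0.0, -0.001]
wrist_force: [-1.1, 0.9, 0.1]
width: 85.5
```

{"name": "arm_command", "arguments": {
  "series": [
    [0,0,0,0,0,0,0],
    [0,0,0,0,0,0,0],
    [0,0,0,0,0,0,0],
    [0,0,0,0,0,0,0],
    [0,0,0,0,0,0,0],
    [0,0,0,0,0,0,0],
    [0,0,0,0,0,0,0],
    [0,0,0,0,0,0,0],
    [0,0,0,0,0,0,0],
    [0,0,0,0,0,0,0]
  ],
  "force": 45
}}

```text
clock: 32.7
position: [428.3, -283.8, 14.1]
eef_rot: [0.856, 0.516, 0.0, 0.001]
wrist_force: [-1.5, 0.8, 5.7]
width: 39.0
```

{"name": "arm_command", "arguments": {
  "series": [
    [0,0,-5,0,0,0,0],
    [0,0,-20,0,0,0,0],
    [0,0,-40,0,0,0,0],
    [0,0,-60,0,0,0,0],
    [0,0,-80,0,0,0,0],
    [0,0,-100,0,0,0,0],
    [0,0,-115,0,0,0,0],
    [0,0,-120,0,0,0,0],
    [0,0,-120,0,0,0,0],
    [0,0,-120,0,0,0,0]
  ]
}}

```text
clock: 33.7
position: [427.1, -282.6, 132.0]
eef_rot: [0.856, 0.516, -0.0, -0.001]
wrist_force: [0.6, 0.4, -3.4]
width: 38.9
```

```bash
python3 mv.py 633,-66.5,130,-86.5
```

```text
jaw yaw -27.8 [ 427.1 -282.6  132. ] [ 0.6  0.4 -3.4]
633,-66.5,130,-86.5 [287.2  81.1   2. ] [-0.002  0.     1.024]
```

{"name": "arm_command", "arguments": {
  "series": [
    [14,4,2,0,0,0.05,0],
    [40,11,2,0,0,0.16,0],
    [75,21,2,0,0,0.28,0],
    [112,32,2,0,0,0.4,0],
    [150,42,2,0,0,0.52,0],
    [188,53,2,0,0,0.64,0],
    [225,64,2,0,0,0.76,0],
    [257,73,2,0,0,0.88,0],
    [278,79,2,0,0,0.98,0],
    [287,81,2,0,0,1.024,0]
  ]
}}

```text
clock: 34.7
position: [633.7, -65.1, 129.2]
eef_rot: [1.0, 0.03, -0.001, -0.001]
wrist_force: [-0.3, -0.6, -3.4]
width: 39.2
```

{"name": "arm_command", "arguments": {
  "series": [
    [0,0,5,0,0,0,0],
    [0,0,15,0,0,0,0],
    [0,0,25,0,0,0,0],
    [0,0,35,0,0,0,0],
    [0,0,40,0,0,0,0],
    [0,0,40,0,0,0,0],
    [0,0,40,0,0,0,0],
    [0,0,40,0,0,0,0],
    [0,0,40,0,0,0,0],
    [0,0,40,0,0,0,0]
  ]
}}

```text
clock: 35.7
position: [633.7, -67.3, 91.7]
eef_rot: [1.0, 0.03, 0.0, 0.0]
wrist_force: [-0.3, 0.3, -3.5]
width: 39.3
```

```bash
python3 look.py w10 butter_box holder_oblong; python3 mv.py 633,-66.5,16,-86.5
```

```text
[704.9248748  -63.69798459 234.59591863]
butter_box 0.68 [272. 168. 368. 349.] topz 117.7 (array([638.5, -67.9]), array([77.7, 40.1]), 3.4)
holder_oblong 0.83 [273. 135. 361. 176.] topz 12.2 (array([671.2, -63.8]), array([26.4, 62.1]), 4.0)
jaw yaw -86.5 [633.5 -67.3  91.4] [ 0.9  0.  -3. ]
633,-66.5,16,-86.5 [-0.5 -0.8 75.4] [ 0. -0. -0.]
```

View pics/w10.png

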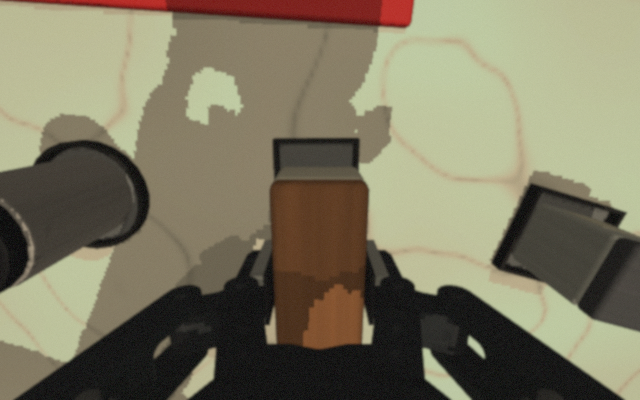

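The box is over the oblong holder (316,155) with parallel sides, about 2.5 mm too far in +x. I'll correct that on the way down.

{"name": "arm_command", "arguments": {
  "series": [
    [-2.5,-1,5,0,0,0,0],
    [-2.5,-1,20,0,0,0,0],
    [-2.5,-1,35,0,0,0,0],
    [-2.5,-1,48,0,0,0,0],
    [-2.5,-1,58,0,0,0,0],
    [-2.5,-1,65,0,0,0,0],
    [-2.5,-1,69,0,0,0,0],
    [-2.5,-1,71,0,0,0,0],
    [-2.5,-1,72,0,0,0,0],
    [-2.5,-1,72,0,0,0,0]
  ]
}}

```text
clock: 36.85
position: [631.2, -66.5, 19.6]
eef_rot: [1.0, 0.03, 0.0, 0.0]
wrist_force: [0.8, 0.6, -2.8]
width: 39.4
```

{"name": "arm_command", "arguments": {
  "series": [
    [0,0,1,0,0,0,0],
    [0,0,1.5,0,0,0,0],
    [0,0,1.5,0,0,0,0],
    [0,0,1.5,0,0,0,1],
    [0,0,1.5,0,0,0,1],
    [0,0,1.5,0,0,0,1],
    [0,0,1.5,0,0,0,1],
    [0,0,1.5,0,0,0,1],
    [0,0,1.5,0,0,0,1],
    [0,0,1.5,0,0,0,1]
  ]
}}

```text
clock: 37.85
position: [630.9, -66.5, 17.7]
eef_rot: [1.0, 0.03, 0.0, 0.0]
wrist_force: [-0.3, 0.8, 0.4]
width: 85.0
```

{"name": "arm_command", "arguments": {
  "series": [
    [0,0,-10,0,0,0,1],
    [0,0,-25,0,0,0,1],
    [0,0,-45,0,0,0,1],
    [0,0,-70,0,0,0,1],
    [0,0,-95,0,0,0,1],
    [0,0,-120,0,0,0,1],
    [0,0,-145,0,0,0,1],
    [0,0,-165,0,0,0,1],
    [0,0,-180,0,0,0,1],
    [0,0,-180,0,0,0,1]
  ]
}}

```text
clock: 38.85
position: [632.6, -66.9, 201.6]
eef_rot: [1.0, 0.03, 0.003, 0.001]
wrist_force: [0.9, 0.0, 0.6]
width: 85.4
```

```bash
python3 look.py w11 butter_box holder_oblong; python3 mv.py
python3 - <<'E'
from fit import *
for n in('top','scene'):
    m,p,d=cam(n); v,u=np.mgrid[0:400,0:640]; P=pts(m,np.c_[u.ravel(),v.ravel()],d.ravel())[d.ravel()>0]
    for t,c,r,z0,z1 in [('tumbler',(632,106),40,95,112),('jar',(641,266),30,68,88),('tin',(617,-257),45,72,92),('butter',(632,-66),60,34,50),('mug',(517,440),70,75,100)]:
        q=P[(np.hypot(P[:,0]-c[0],P[:,1]-c[1])<r)&(P[:,2]>z0)&(P[:,2]<z1)]
        if len(q)>3: print(n,t,len(q),'z',np.median(q[:,2]).round(1),rect(q))
    cv2.imwrite(f'pics/{n}1.png',cv2.resize(p[90:340,140:540] if n=='scene' else p,None,fx=1.6,fy=1.6))
E
```

```text
[703.01954171 -63.03908802 344.9113136 ]
butter_box 0.81 [299. 136. 339. 225.] topz 43.3 (array([632.2, -67.5]), array([83.7, 39.9]), 3.2)
holder_oblong 0.57 [289. 127. 346. 224.] topz 12.3 (array([631.2, -66.6]), array([106. ,  62.1]), 3.8)
holder_oblong 0.23 [ 68. 142. 190. 226.] topz 103.0 (array([631.4, 104.6]), array([56.7, 57.2]), 58.5)
jaw yaw -86.5 [630.2 -66.3 196.6] [-0.6 -0.  -0.3]
top tumbler 395 z 103.1 (array([630.3, 106. ]), array([56.5, 54.5]), 89.5)
top jar 154 z 78.0 (array([639.4, 266.3]), array([34.5, 34. ]), 1.4)
top tin 368 z 82.9 (array([ 615.9, -255.5]), array([50.1, 50.2]), 77.8)
top butter 192 z 42.8 (array([611.9, -68. ]), array([40.9, 43.4]), 89.5)
top mug 278 z 87.3 (array([517.6, 435.7]), array([86.2, 79.8]), 59.8)
scene tumbler 222 z 102.1 (array([633. , 103.3]), array([55.4, 56.6]), 33.7)
scene jar 83 z 76.6 (array([639.7, 264.3]), array([32.7, 36.4]), 49.5)
scene tin 322 z 81.8 (array([ 617.2, -257.7]), array([52.2, 51.8]), 75.7)
scene butter 333 z 41.6 (array([633.5, -68.9]), array([84.4, 45.2]), 3.4)
scene mug 183 z 83.7 (array([516.6, 430.5]), array([78. , 86.9]), 38.3)
```

View pics/w11.png

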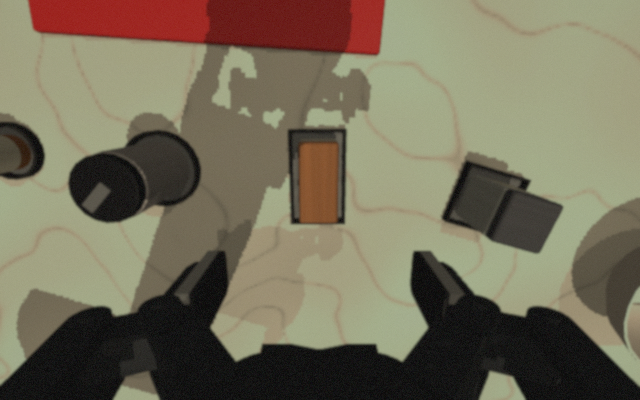

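View pics/scene1.png

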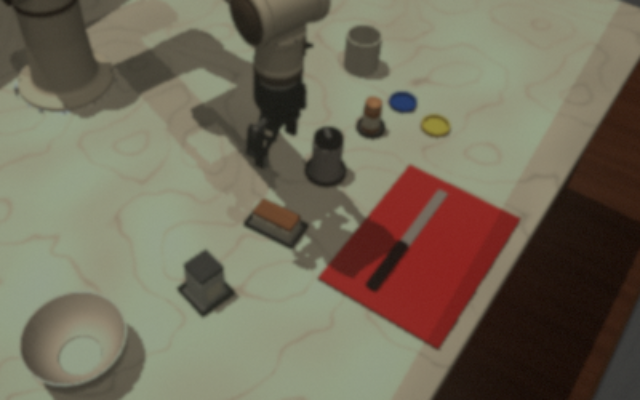

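All four are seated: every top reads its own height plus 3 mm. The mug and bowl haven't moved, and the arm is clear of everything.

```bash
python3 -c "from h import *;print(job.close_job(),sensors.state()['clock'])"
```

```text
the job is handed in; nothing more can be done
the job is handed in; nothing more can be done
```

The tumbler, spice jar, tea tin and butter box, placed in that order, each stand upright in their own holder. I handed the job in at about 39–40 s on the robot's clock, with the gripper open and well above everything.

- **Seating:** each top reads its own height plus about 3 mm in the last wrist views: tumbler 103, jar 78, tin 83, box 43 mm. So each is down on its holder's floor. Plan positions matched the holder centres within about 2–3 mm, against 8 mm of clearance.
- **Left alone:** the mug measured within 2 mm of where it started. I checked the bowl only by eye in the last picture. Neither it nor the blue and yellow look-alikes was touched.
- **Disagreements:**
  - The networks missed the tumbler and the butter box once each in the wrist view, so I fitted them from depth instead.
  - Some low-confidence network reports were wrong, such as calling a holder a tumbler, and I ignored them.
  - The last top-camera fit of the butter box covered only about half of it, probably because the gripper hid the rest. The wrist and scene cameras both saw the whole box, in place.

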